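# Sort loaded and empty casting tubs by weight

## Robot

A 7-joint arm with a two-finger parallel gripper is mounted at the origin on the work surface. World frame = base frame: x ahead of the robot, y to its left, z up, the work surface at z = 0. Lengths are in mm, angles in degrees, forces in N, time in s.
With the tool pointing down it reaches from about 400 to 850 mm from the base axis. Payload 10.4 kg.
Tool frame: the origin (TCP) lies between the finger pads; the fingertips stand 22 mm ahead of it and the grasp point (between the pads) lies 3 mm ahead of it (nose_length is the distance from the TCP to the fingertips, in mm); z points along the fingers, y is the line along which they close (so a half turn about z gives the same grasp; the last joint's range is limited). The gripper opens to 87 mm and grips with 3 to 60 N. Pads are 19 mm wide; open, the fingers measure 117 mm over their backs; the gripper's body (75 mm by 190 mm) begins 51 mm behind the grasp point.
Start: joints at [-78.243, 19.034, -3.707, 83.658, 1.238, 77.344, -5.071], TCP at [141.132, 608.877, 244.576] pointing down, gripper open.
Joint ranges: [-148.97, 148.97], [-28.65, 121.19], [-84.17, 76.75], [9.2, 138.47], [-72.65, 252.65], [3.7, 117.97], [-149.18, 149.18]. Speed limits (degrees/s): [127.2, 127.2, 159.86, 159.86, 180, 180, 180].

## Interface

Orientations are given as [roll, pitch, yaw] about the fixed x, y, z axes, in that order (R = Rz(yaw) Ry(pitch) Rx(roll)).
In Python, from cell import * gives the robot as it stands.
- The arm moves only by the tool send_rows, never from a script. Its argument "increments" is a list of rows, each a list of 5 numbers: the shift along the tool's x, y, z in mm, then the turn about the tool's z in rad, then the finger opening in mm, from 0 to 87. In form: [[dx, dy, dz, turn, hand], ...]. A call has 1 to 12 rows; each row shifts and turns the commanded pose from where the row before left it, along the tool's axes as they then stand; what a row does not reach is not made up. A row lasts 1/10 s, in which the tool goes at most 50 mm and 8.59 degrees, less where a joint would pass 70% of its speed; a pose out of reach is approached as far as the arm can. A call is refused whole if a number of a shift passes 50 or a number of a turn 0.15, either way. A call with a gripper value outside its range is refused whole. The fingers move at their own pace and stop on an object; the grip force is fixed at half the most. Time passes only in rows, so rows that do not move let the fingers close. It gives the time, the measured TCP pose, the force, the opening and the grip force at its end, in the units of the state.
- read_state(): the state, without advancing time (a new reading comes with each control period).
- camera(name): name is "scene" or "top" or "wrist"; returns the picture (400x640x3 uint8, red, green, blue); there is no depth.
- camera_model(name): a dict with "fx", "fy", "cx", "cy" (pixels), "dist" ([k1, k2, p1, p2, k3] as OpenCV has them; the pictures are not rectified), "rvec" (rotation vector, rad) and "tvec" (3), from world to camera coordinates, as OpenCV has them; the wrist camera has in their place "T_tool_cam" (4x4, takes a point from camera to tool coordinates, whose origin is the TCP and whose axes are the flange's). Camera axes: x right, y down, z forward; pixel columns grow to the right and rows downward; lengths in mm; the calibration is good to about 2 mm. A picture is of the moment at which its call begins: read the wrist's pose just before it. camera_model takes no time and is no camera call.
- close_job(): hands the job in; it is judged then, once.
Trained networks look in the newest picture that a camera, given by its name, has taken for a name from the list of things; names that differ only in an ending like _2 or _b are one class to them, and where a whole thing is asked for, a point or a joint stands for the part that bears it (a point fixed in the world has none). Each returns a list of dicts, best first, with "p" (0 to 1); they miss things now and then, are a little off and sometimes report something else, mostly with a low value. They report only what shows in the picture. A call takes as long as a camera call. They do not tell look-alikes from the thing itself.
- boxes_of(camera, target): "centre" ([x, y, z] in mm, in world coordinates, good to about 4 mm: the middle of the surface that is visible of it).
- regions_of(camera, target): "mask" (400x640 bool, what is visible of it).
The state is a dict: "time": time; "qpos": joint angles; "joint_vel": joint speeds; "joint_torque": joint torques, N m; "position": TCP position; "tcp_rot": TCP orientation; "ft_force": force on the tool from outside, world axes, zero at the start; "torque": the same for the moment, N m; "opening": finger opening in mm; "grip_force": force on a finger pad.
Only numpy, scipy, OpenCV 4.12 (cv2) and the standard library are available. Lean on these libraries where they do the work, as an engineer would, in place of code of your own. Each camera call takes 0.05 s, during which the arm holds its last target. There are 200 camera calls.

## Task

Take the painting panel off the two crates and lay it flat, same way up, in the middle of the grey felt pad. Then sort the three look-alike white tubs by feeling their weight: the loaded ones go in the black crate, the empty ones in the pale green crate, each set down gently (not dropped) and standing upright on the crate's floor. Leave the cork block and the glass jar where they are.

Things in the scene. Friction and masses are not known exactly. Their poses are not given: they have to be found in the camera images.
- tub_a: one of three look-alike closed white tubs: body 62 mm across, 68 mm tall; fixed black cap on top, 34 mm across, 30 mm tall (lift by it). Origin: centre of underside, z up. Inside, unseen, is a solid bronze casting (loaded, about 0.47 kg in all) or a foam plug (empty, about 0.08 kg); which tubs are loaded, one or two of the three, changes every time. Starts on the table
- tub_b: one of three look-alike closed white tubs: body 62 mm across, 68 mm tall; fixed black cap on top, 34 mm across, 30 mm tall (lift by it). Origin: centre of underside, z up. Inside, unseen, is a solid bronze casting (loaded, about 0.47 kg in all) or a foam plug (empty, about 0.08 kg); which tubs are loaded, one or two of the three, changes every time. Starts on the table
- tub_c: one of three look-alike closed white tubs: body 62 mm across, 68 mm tall; fixed black cap on top, 34 mm across, 30 mm tall (lift by it). Origin: centre of underside, z up. Inside, unseen, is a solid bronze casting (loaded, about 0.47 kg in all) or a foam plug (empty, about 0.08 kg); which tubs are loaded, one or two of the three, changes every time. Starts on the table
- dark_crate: black open-topped folding crate, outer size 170 (x) by 105 (y) by 60 mm tall, walls and floor 4 mm thick, fixed on the green mat (underside 3 mm above the table). Origin: centre of its underside, x along its long side, z up. Two tubs fit in it standing side by side along x (40 mm either side of the middle). For loaded tubs
- pale_crate: pale sage-green open-topped folding crate, outer size 170 (x) by 105 (y) by 60 mm tall, walls and floor 4 mm thick, fixed on the green mat (underside 3 mm above the table). Origin: centre of its underside, x along its long side, z up. Two tubs fit in it standing side by side along x (40 mm either side of the middle). For empty tubs
- panel: cradled wooden painting panel lying face down over both crates: 5 mm board, 160 (x) by 250 (y) mm, with a 22 mm tall wooden cradle on it: edge bars and one middle brace 22 mm wide along x through the centre, to be pinched across y (96 mm free either side). 0.28 kg. Origin: centre of underside, z up
- pad: grey felt pad lying on the table, 220 (x) by 300 (y) by 4 mm, fixed and empty at the start. Origin: centre of its underside, x along its short side
- sanding_block: loose cork sanding block 57 by 42 by 30 mm standing among the tubs; a bystander. Origin: centre of its underside
- glass_jar: loose empty open glass jar, 56 mm in diameter and 50 mm tall, standing among the tubs; a bystander. Origin: centre of its underside
There are look-alikes about, which are no part of the job. What is shaped like the tub_b but red is not meant.

How it is judged (in metres and radians):
On the way:
1. the panel lies flat on the felt pad (within 40 mm of its middle along each side), let go, before any tub is in a crate (x of panel in the frame of pad between -0.04 and 0.04 m and y of panel in the frame of pad between -0.04 and 0.04 m and z of panel in the frame of pad below 0.01 m and angle between panel's own z axis and vertical below 0.06 rad and contact force between the fingers and panel below 0.1 N and not (x of tub_a in the frame of dark_crate between -0.055 and 0.055 m and y of tub_a in the frame of dark_crate between -0.025 and 0.025 m and z of tub_a in the frame of dark_crate between -0.005 and 0.012 m) and not (x of tub_a in the frame of pale_crate between -0.055 and 0.055 m and y of tub_a in the frame of pale_crate between -0.025 and 0.025 m and z of tub_a in the frame of pale_crate between -0.005 and 0.012 m) and not (x of tub_b in the frame of dark_crate between -0.055 and 0.055 m and y of tub_b in the frame of dark_crate between -0.025 and 0.025 m and z of tub_b in the frame of dark_crate between -0.005 and 0.012 m) and not (x of tub_b in the frame of pale_crate between -0.055 and 0.055 m and y of tub_b in the frame of pale_crate between -0.025 and 0.025 m and z of tub_b in the frame of pale_crate between -0.005 and 0.012 m) and not (x of tub_c in the frame of dark_crate between -0.055 and 0.055 m and y of tub_c in the frame of dark_crate between -0.025 and 0.025 m and z of tub_c in the frame of dark_crate between -0.005 and 0.012 m) and not (x of tub_c in the frame of pale_crate between -0.055 and 0.055 m and y of tub_c in the frame of pale_crate between -0.025 and 0.025 m and z of tub_c in the frame of pale_crate between -0.005 and 0.012 m)), for 0.2 s.
At the end, for the whole second after the job is handed in: Panel flat, same way up, within 40 mm of the pad's middle along each of its sides. Each tub upright (0.12 rad), at rest on its crate's floor, within 55 mm (x) and 25 mm (y) of its middle: loaded (over 2.2 N on the crate) in black, empty (under 2.2 N) in pale green (((x of tub_a in the frame of dark_crate between -0.055 and 0.055 m and y of tub_a in the frame of dark_crate between -0.025 and 0.025 m and z of tub_a in the frame of dark_crate between -0.005 and 0.012 m and contact force between tub_a and dark_crate above 2.2 N) or (x of tub_a in the frame of pale_crate between -0.055 and 0.055 m and y of tub_a in the frame of pale_crate between -0.025 and 0.025 m and z of tub_a in the frame of pale_crate between -0.005 and 0.012 m and contact force between tub_a and pale_crate below 2.2 N)) and angle between each of tub_a, tub_b, tub_c's own z axis and vertical below 0.12 rad and linear speed of each of tub_a, tub_b, tub_c, panel below 0.02 m/s and ((x of tub_b in the frame of dark_crate between -0.055 and 0.055 m and y of tub_b in the frame of dark_crate between -0.025 and 0.025 m and z of tub_b in the frame of dark_crate between -0.005 and 0.012 m and contact force between tub_b and dark_crate above 2.2 N) or (x of tub_b in the frame of pale_crate between -0.055 and 0.055 m and y of tub_b in the frame of pale_crate between -0.025 and 0.025 m and z of tub_b in the frame of pale_crate between -0.005 and 0.012 m and contact force between tub_b and pale_crate below 2.2 N)) and ((x of tub_c in the frame of dark_crate between -0.055 and 0.055 m and y of tub_c in the frame of dark_crate between -0.025 and 0.025 m and z of tub_c in the frame of dark_crate between -0.005 and 0.012 m and contact force between tub_c and dark_crate above 2.2 N) or (x of tub_c in the frame of pale_crate between -0.055 and 0.055 m and y of tub_c in the frame of pale_crate between -0.025 and 0.025 m and z of tub_c in the frame of pale_crate between -0.005 and 0.012 m and contact force between tub_c and pale_crate below 2.2 N)) and x of panel in the frame of pad between -0.04 and 0.04 m and y of panel in the frame of pad between -0.04 and 0.04 m and z of panel in the frame of pad below 0.01 m and angle between panel's own z axis and vertical below 0.06 rad); the robot touches nothing.
It fails at once if the sanding block was moved by more than 30 mm or tipped over (distance of sanding_block from where it was at the start of the episode above 0.03 m or angle between sanding_block's own z axis and vertical above 0.5 rad).
It fails at once if the glass jar was moved by more than 30 mm or tipped over (distance of glass_jar from where it was at the start of the episode above 0.03 m or angle between glass_jar's own z axis and vertical above 0.5 rad).
It fails at once if a tub was dropped or thrown into a crate (faster than 0.6 m/s, a fall of about 20 mm) ((x of tub_a in the frame of dark_crate between -0.055 and 0.055 m and y of tub_a in the frame of dark_crate between -0.025 and 0.025 m and z of tub_a in the frame of dark_crate below 0.02 m and linear speed of tub_a above 0.6 m/s) or (x of tub_a in the frame of pale_crate between -0.055 and 0.055 m and y of tub_a in the frame of pale_crate between -0.025 and 0.025 m and z of tub_a in the frame of pale_crate below 0.02 m and linear speed of tub_a above 0.6 m/s) or (x of tub_b in the frame of dark_crate between -0.055 and 0.055 m and y of tub_b in the frame of dark_crate between -0.025 and 0.025 m and z of tub_b in the frame of dark_crate below 0.02 m and linear speed of tub_b above 0.6 m/s) or (x of tub_b in the frame of pale_crate between -0.055 and 0.055 m and y of tub_b in the frame of pale_crate between -0.025 and 0.025 m and z of tub_b in the frame of pale_crate below 0.02 m and linear speed of tub_b above 0.6 m/s) or (x of tub_c in the frame of dark_crate between -0.055 and 0.055 m and y of tub_c in the frame of dark_crate between -0.025 and 0.025 m and z of tub_c in the frame of dark_crate below 0.02 m and linear speed of tub_c above 0.6 m/s) or (x of tub_c in the frame of pale_crate between -0.055 and 0.055 m and y of tub_c in the frame of pale_crate between -0.025 and 0.025 m and z of tub_c in the frame of pale_crate below 0.02 m and linear speed of tub_c above 0.6 m/s)).
It also fails if it takes over 72 s, if anything falls off the work surface, if the arm or the gripper's body presses on something with over 40 N, if the wrist force passes 120 N, or if a joint passes its speed limit or range.

## Working session

There is one attempt and no reset: what is moved stays moved. The work goes in short steps, Python scripts to look and compute and a tool call to move; the robot and the scene stay as the last step left them, time stands still between calls to the robot, and variables do not carry over. Pictures are saved under pics/ and viewed, at most 10 in all, crops included, and the job is handed in when it is done.

Besides the shell and the picture viewer there is one more tool, called after ">>>" as name([rows], argument=value, ...), one row to a line, values as JSON. send_rows: Moves the arm, as the interface text tells. Its arguments: {"type":"object","properties":{"increments":{"type":"array"}},"required":["increments"]}

```bash
ls; mkdir -p pics; python3 - <<'E'
from cell import *
import cv2,numpy as np
s=read_state();print({k:np.round(v,3).tolist() for k,v in s.items()})
for c in ["top","scene"]:
    im=camera(c);cv2.imwrite(f"pics/{c}0.png",im[:,:,::-1])
    for t in ["tub_a","dark_crate","pale_crate","panel","pad","sanding_block","glass_jar"]:
        b=boxes_of(c,t)
        print(c,t,[(np.round(x["centre"]).tolist(),round(x["p"],2)) for x in b])
print(read_state()["time"])
E
```

```text
pics
{'time': 0.0, 'qpos': [-78.242, 19.072, -3.708, 83.705, 1.238, 77.344, -5.07], 'joint_vel': [0.114, -0.068, -0.034, -0.014, 0.027, 0.095, -0.01], 'joint_torque': [-0.001, -62.326, 0.024, -38.989, -0.062, 0.04, 0.0], 'position': [141.084, 608.502, 243.755], 'tcp_rot': [-179.918, 0.004, 166.949], 'ft_force': [-0.487, 0.176, 0.54], 'torque': [0.055, -0.058, 0.034], 'grip_force': 0.0, 'opening': 86.914}
top tub_a [([452.0, -54.0, 66.0], 0.94), ([453.0, 48.0, 68.0], 0.89), ([540.0, -11.0, 68.0], 0.67)]
top dark_crate [([425.0, 330.0, 44.0], 0.58)]
top pale_crate [([608.0, 234.0, 58.0], 0.67)]
top panel [([505.0, 288.0, 68.0], 0.88)]
top pad [([533.0, -298.0, 7.0], 0.97)]
top sanding_block [([674.0, 36.0, 31.0], 0.61)]
top glass_jar [([682.0, -50.0, 24.0], 0.62)]
scene tub_a [([330.0, 150.0, 54.0], 0.96), ([472.0, 34.0, 62.0], 0.94), ([476.0, -66.0, 59.0], 0.77), ([561.0, -22.0, 62.0], 0.7)]
scene dark_crate [([588.0, 368.0, 38.0], 0.58)]
scene pale_crate [([690.0, 23.0, 31.0], 0.74), ([579.0, 188.0, 32.0], 0.55)]
scene panel [([516.0, 270.0, 79.0], 0.73), ([691.0, 23.0, 30.0], 0.67)]
scene pad [([550.0, -314.0, 3.0], 0.59), ([469.0, 32.0, 65.0], 0.17)]
scene sanding_block [([689.0, 24.0, 28.0], 0.83)]
scene glass_jar [([670.0, -51.0, 31.0], 0.64)]
0.8
```

View pictures.

View pics/top0.png

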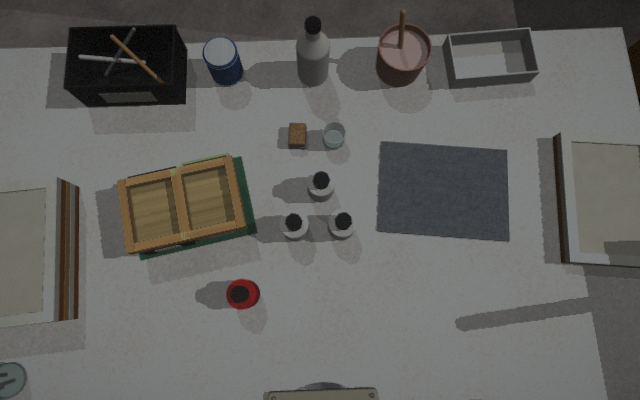

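View pics/scene0.png

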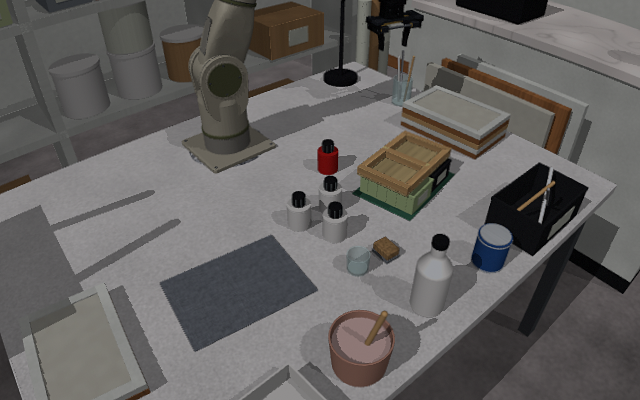

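```bash
cat > h.py <<'E'
from cell import *
import cv2,numpy as np
def cam_ray(name,px,state=None):
    m=camera_model(name);K=np.array([[m["fx"],0,m["cx"]],[0,m["fy"],m["cy"]],[0,0,1.]])
    p=cv2.undistortPoints(np.array(px,float).reshape(-1,1,2),K,np.array(m["dist"],float)).reshape(-1,2)
    d=np.c_[p,np.ones(len(p))]
    if name=="wrist":
        from scipy.spatial.transform import Rotation as R
        T=np.eye(4);T[:3,:3]=R.from_euler("xyz",state["tcp_rot"],degrees=True).as_matrix();T[:3,3]=state["position"]
        T=T@np.array(m["T_tool_cam"]);return T[:3,3],d@T[:3,:3].T
    Rm=cv2.Rodrigues(np.array(m["rvec"],float))[0]
    return -Rm.T@np.array(m["tvec"],float).ravel(),d@Rm
def at_z(name,px,z,state=None):
    o,d=cam_ray(name,px,state);return (o+d*((z-o[2])/d[:,2])[:,None])[:,:2]
def rect(pts):
    (c,(w,h),a)=cv2.minAreaRect(pts.astype(np.float32));
    return np.round(c,1),round(w,1),round(h,1),round(a,2)
def mask_pts(m):
    m=m.astype(np.uint8);n,l,s,_=cv2.connectedComponentsWithStats(m);k=1+np.argmax(s[1:,4])
    c,_=cv2.findContours((l==k).astype(np.uint8),0,2);return max(c,key=len).reshape(-1,2)
E
python3 - <<'E'
from h import *
im=camera("top")
p=at_z("top",mask_pts(regions_of("top","panel")[0]["mask"]),90);print("panel",rect(p))
p=at_z("top",mask_pts(regions_of("top","pad")[0]["mask"]),4);print("pad",rect(p))
hsv=im.max(2)
for r in regions_of("top","tub_a"):
    m=cv2.dilate(r["mask"].astype(np.uint8),np.ones((3,3)))>0
    d=m&(hsv<50); ys,xs=np.nonzero(d)
    c=mask_pts(d);q=at_z("top",cv2.convexHull(c).reshape(-1,2),98)
    print("tub",round(r["p"],2),[xs.mean(),ys.mean()],"cap",rect(q))
for t,z in(("sanding_block",30),("glass_jar",50)):
    for r in regions_of("top",t): print(t,rect(at_z("top",mask_pts(r["mask"]),z)))
a=cv2.resize(im[120:270,100:400],None,fx=2.6,fy=2.6,interpolation=2)
cv2.imwrite("pics/crop.png",a[:,:,::-1])
E
```

```text
panel (array([508.1, 283.9]), 165.0, 251.0, 11.04)
pad (array([ 538.4, -299.9]), 300.7, 221.6, 83.61)
tub 0.89 [np.float64(342.7570093457944), np.float64(221.01401869158877)] cap (array([456.6, -54.8]), 31.3, 33.6, 87.92)
tub 0.79 [np.float64(293.2775119617225), np.float64(222.04306220095694)] cap (array([458.3,  47.2]), 33.2, 31.0, 31.87)
tub 0.61 [np.float64(320.7311320754717), np.float64(180.0943396226415)] cap (array([546.3, -12.8]), 31.8, 35.1, 87.9)
tub 0.57 [np.float64(239.1008064516129), np.float64(293.8225806451613)] cap (array([317. , 159.2]), 36.1, 31.0, 87.89)
sanding_block (array([675.1,  36. ]), 37.8, 62.4, 88.13)
glass_jar (array([666.6, -48.5]), 52.9, 65.9, 87.62)
```

View pics/crop.png

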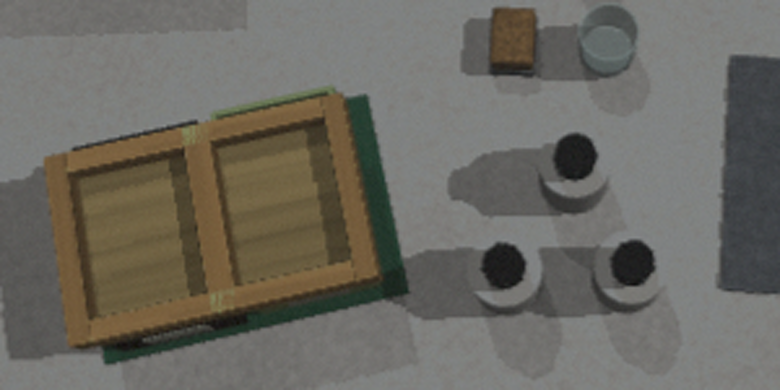

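Crop: the panel's brace is at about top pixel (183,203), the black crate is under its left half and the pale one under its right. Things that could be mistaken for tubs: white tubs at (293,225), (342,224), (321,184) are meant. The red one at (242,293) is a look-alike and is not. The blue can at (223,62) and the bottle at (313,55) are not meant either. Panel at (183,203), rather than the stacked frames at the edges.

>>> send_rows([
  [0,0,0,-0.14,87],
  [0,0,0,-0.14,87],
  [0,0,0,-0.14,87],
  [-15,-20,0,0,87],
  [-25,-32,0,0,87],
  [-25,-32,0,0,87],
  [-25,-32,0,0,87],
  [-25,-32,0,0,87],
  [-25,-32,0,0,87],
  [-25,-32,0,0,87],
  [-25,-32,0,0,87],
  [-25,-32,0,0,87],
])

```text
time: 2.3
position: [406.0, 377.8, 244.8]
tcp_rot: [180.0, 0.0, -169.0]
ft_force: [0.9, 0.2, -0.6]
opening: 87.1
grip_force: 0.0
```

>>> send_rows([
  [-25,-32,0,0,87],
  [-25,-32,0,0,87],
  [-20,-33,0,0,87],
  [-10,-16,0,0,87],
  [0,0,0,0,87],
  [0,0,0,0,87],
])

```text
time: 2.9
position: [504.8, 283.7, 244.5]
tcp_rot: [180.0, -0.0, -169.0]
ft_force: [-0.9, 0.0, -0.2]
opening: 87.2
grip_force: 0.0
```

```bash
cat >> h.py <<'E'
def go(x,y,z,yaw=None):
    s=read_state();p=s["position"];a=s["tcp_rot"][2]
    t=a if yaw is None else yaw
    d=(t-a+90)%180-90; r=np.radians(a+d)
    ex,ey=x-p[0],y-p[1];c,n=np.cos(r),np.sin(r)
    print("turn",round(-np.radians(d),3),"then dx dy dz",np.round([ex*c+ey*n,ex*n-ey*c,p[2]-z],1))
def st():
    s=read_state();print({k:np.round(s[k],1).tolist() for k in("time","qpos","position","tcp_rot","ft_force","torque","opening","grip_force")});return s
E
python3 - <<'E'
from h import *
s=st();im=camera("wrist");cv2.imwrite("pics/w1.png",im[:,:,::-1])
for r in regions_of("wrist","panel")[:2]: print(r["p"],rect(at_z("wrist",mask_pts(r["mask"]),90,s)))
go(508,284,200,11)
E
```

```text
{'time': 2.9, 'qpos': [-42.8, 13.0, 10.6, 91.6, -2.5, 75.6, 69.1], 'position': [504.8, 283.7, 244.5], 'tcp_rot': [180.0, -0.0, -169.0], 'ft_force': [-0.9, 0.0, -0.2], 'torque': [0.1, 0.1, 0.0], 'opening': 87.2, 'grip_force': 0.0}
0.64 (array([507.3, 286.3]), 160.9, 251.1, 10.91)
0.21 (array([454.7,  -1.3]), 56.6, 80.1, 0.69)
turn 0.002 then dx dy dz [-3.7 -1.4 44.5]
```

View pics/w1.png

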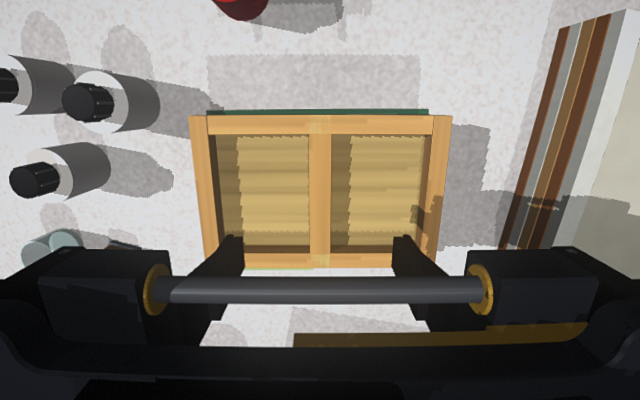

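The wrist view shows the brace upright at about (320,190), between the open fingers. Now down.

>>> send_rows([
  [-3,1,15,0,87],
  [0,0,30,0,87],
  [0,0,30,0,87],
  [0,0,30,0,87],
  [0,0,25,0,87],
  [0,0,15,0,87],
  [0,0,5,0,87],
  [0,0,0,0,87],
])

```text
time: 3.8
position: [507.5, 285.2, 94.2]
tcp_rot: [-180.0, -0.0, -169.0]
ft_force: [0.5, 0.5, 0.8]
opening: 87.0
grip_force: 0.0
```

>>> send_rows([
  [0,0,0,0,10],
  [0,0,0,0,10],
  [0,0,0,0,10],
  [0,0,0,0,10],
  [0,0,0,0,10],
  [0,0,0,0,10],
  [0,0,0,0,10],
  [0,0,0,0,10],
])

```text
time: 4.6
position: [507.8, 284.9, 94.5]
tcp_rot: [180.0, -0.0, -169.0]
ft_force: [-0.1, 0.4, 0.4]
opening: 30.9
grip_force: 0.0
```

>>> send_rows([
  [0,0,0,0,10],
  [0,0,0,0,10],
  [0,0,0,0,10],
  [0,0,0,0,10],
  [0,0,-5,0,10],
  [0,0,-10,0,10],
  [0,0,-20,0,10],
  [0,0,-20,0,10],
  [0,0,-20,0,10],
  [0,0,-20,0,10],
  [0,0,-15,0,10],
  [0,0,-5,0,10],
])

```text
time: 5.8
position: [508.4, 285.2, 211.7]
tcp_rot: [179.9, 0.1, -169.0]
ft_force: [0.9, 0.6, -2.0]
opening: 22.0
grip_force: 30.0
```

```bash
python3 - <<'E'
from h import *
st();go(538.4,-299.9,210);go(538.4,-299.9,210,-6.4)
im=camera("top");cv2.imwrite("pics/top1.png",im[:,:,::-1])
E
```

```text
{'time': 5.8, 'qpos': [-42.7, 14.6, 10.5, 93.7, -2.8, 71.8, 69.4], 'position': [508.4, 285.2, 211.7], 'tcp_rot': [179.9, 0.1, -169.0], 'ft_force': [0.9, 0.6, -2.0], 'torque': [0.0, 0.0, 0.0], 'opening': 22.0, 'grip_force': 30.0}
turn -0.0 then dx dy dz [  82.2 -580.1    1.7]
turn 0.304 then dx dy dz [ -95.  -578.1    1.7]
```

>>> send_rows([
  [2,-12,0,0,10],
  [3,-24,0,0,10],
  [5,-33,0,0,10],
  [5,-33,0,0,10],
  [5,-33,0,0,10],
  [5,-33,0,0,10],
  [5,-33,0,0,10],
  [5,-33,0,0,10],
  [5,-33,0,0,10],
  [5,-33,0,0,10],
  [5,-33,0,0,10],
  [5,-33,0,0,10],
])

```text
time: 7.05
position: [522.4, -87.0, 208.4]
tcp_rot: [180.0, -0.1, -169.0]
ft_force: [0.5, 0.7, -2.6]
opening: 21.9
grip_force: 30.0
```

>>> send_rows([
  [5,-33,0,0,10],
  [5,-33,0,0,10],
  [4,-33,0,0,10],
  [4,-33,0,0,10],
  [4,-33,0,0,10],
  [3,-25,0,0,10],
  [2,-15,0,0,10],
  [0,-9,0,0,10],
  [0,0,0,0.1,10],
  [0,0,0,0.1,10],
  [0,0,0,0.1,10],
  [0,0,0,0,10],
])

```text
time: 8.25
position: [538.2, -298.9, 209.1]
tcp_rot: [180.0, -0.0, 173.8]
ft_force: [-0.3, 0.1, -2.7]
opening: 21.6
grip_force: 30.0
```

```bash
python3 - <<'E'
from h import *
st();go(538.4,-299.9,37,-6.4)
im=camera("top")
for r in regions_of("top","pad")[:1]: print(rect(at_z("top",mask_pts(r["mask"]),4)))
for t in("dark_crate","pale_crate"):
  for r in regions_of("top",t): print(t,round(r["p"],2),rect(at_z("top",mask_pts(r["mask"]),63)))
cv2.imwrite("pics/top2.png",im[:,:,::-1])
E
```

```text
{'time': 8.2, 'qpos': [-3.0, 21.3, 35.7, 89.7, -12.8, 73.2, 118.4], 'position': [538.2, -298.9, 209.1], 'tcp_rot': [180.0, -0.0, 173.8], 'ft_force': [-0.3, 0.1, -2.7], 'torque': [0.0, 0.1, -0.0], 'opening': 21.6, 'grip_force': 30.0}
turn 0.004 then dx dy dz [ -0.3  -1.  172.1]
(array([ 543. , -265.1]), 232.3, 220.0, 83.71)
dark_crate 0.93 (array([502.7, 337.4]), 183.5, 120.4, 11.65)
pale_crate 0.93 (array([529.5, 223.2]), 181.7, 114.8, 11.2)
```

View pics/top2.png

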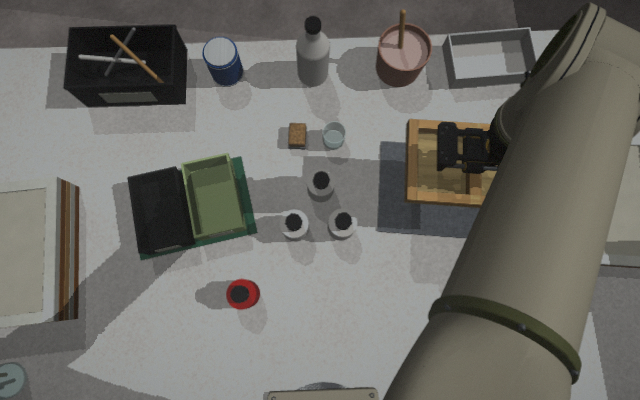

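The picture shows both open crates: dark at (160,210), pale at (212,195). The panel hangs over the pad. Lower it.

>>> send_rows([
  [0,-1,15,0,10],
  [0,0,30,0,10],
  [0,0,30,0,10],
  [0,0,30,0,10],
  [0,0,25,0,10],
  [0,0,20,0,10],
  [0,0,10,0,10],
  [0,0,6,0,10],
  [0,0,3,0,10],
  [0,0,2,0,10],
  [0,0,1,0,10],
  [0,0,0,0,10],
])

```text
time: 9.65
position: [538.3, -301.1, 38.0]
tcp_rot: [-180.0, 0.1, 173.8]
ft_force: [-0.3, -1.0, -3.2]
opening: 21.3
grip_force: 30.0
```

>>> send_rows([
  [0,0,1,0,10],
  [0,0,1,0,10],
  [0,0,1,0,10],
  [0,0,0,0,10],
])

```text
time: 10.05
position: [538.1, -301.1, 35.5]
tcp_rot: [180.0, 0.0, 173.8]
ft_force: [-4.1, 2.7, 9.1]
opening: 22.0
grip_force: 30.0
```

>>> send_rows([
  [0,0,0,0,70],
  [0,0,0,0,70],
  [0,0,0,0,70],
  [0,0,0,0,70],
  [0,0,0,0,70],
  [0,0,0,0,70],
  [0,0,-20,0,70],
  [0,0,-35,0,70],
  [0,0,-35,0,70],
  [0,0,-35,0,70],
  [0,0,-30,0,70],
  [0,0,-15,0,70],
])

```text
time: 11.25
position: [538.7, -301.7, 207.3]
tcp_rot: [-180.0, 0.2, 173.8]
ft_force: [0.5, -0.7, -0.5]
opening: 69.7
grip_force: 0.0
```

```bash
python3 - <<'E'
from h import *
st();go(460,-200,205,-6.4)
im=camera("wrist");cv2.imwrite("pics/w2.png",im[:,:,::-1])
s=read_state()
for c in("wrist","top"):
  if c=="top": camera("top")
  for r in regions_of(c,"panel")[:1]: print(c,r["p"],rect(at_z(c,mask_pts(r["mask"]),31,s)))
go(456.6,-54.8,205);go(456.6,-54.8,205,137)
E
```

```text
{'time': 11.2, 'qpos': [-2.9, 21.5, 35.9, 89.8, -13.1, 72.8, 118.7], 'position': [538.7, -301.7, 207.3], 'tcp_rot': [-180.0, 0.2, 173.8], 'ft_force': [0.5, -0.7, -0.5], 'torque': [0.0, -0.0, -0.0], 'opening': 69.7, 'grip_force': 0.0}
turn 0.004 then dx dy dz [89.5 92.3  2.3]
wrist 0.82 (array([ 540.1, -301.7]), 252.5, 161.4, 83.66)
top 0.67 (array([ 539.4, -290.3]), 239.6, 164.4, 83.8)
turn -0.0 then dx dy dz [107.  235.7  -1.8]
turn 0.643 then dx dy dz [226.9 124.5  -1.8]
```

>>> send_rows([
  [6,13,0,0,70],
  [14,31,0,0,70],
  [15,33,0,0,70],
  [15,33,0,0,70],
  [15,33,0,0,70],
  [15,33,0,0,70],
  [15,33,0,0,70],
  [8,18,0,0,70],
  [4,9,0,0,70],
  [0,0,20,0,70],
  [0,0,30,0,70],
  [0,0,0,0,70],
])

```text
time: 12.65
position: [454.4, -55.1, 151.1]
tcp_rot: [-179.9, -0.4, 173.8]
ft_force: [-1.0, -0.1, 0.3]
opening: 70.4
grip_force: 0.0
```

```bash
python3 - <<'E'
from h import *
s=st();go(456.6,-54.8,94)
im=camera("wrist");cv2.imwrite("pics/w3.png",im[:,:,::-1])
E
```

```text
{'time': 12.6, 'qpos': [-25.3, 1.9, 27.2, 115.8, -0.9, 62.9, 86.1], 'position': [454.4, -55.1, 151.1], 'tcp_rot': [-179.9, -0.4, 173.8], 'ft_force': [-1.0, -0.1, 0.3], 'torque': [0.0, 0.1, 0.0], 'opening': 70.4, 'grip_force': 0.0}
turn -0.0 then dx dy dz [-2.2  0.5 57.1]
```

View pics/w3.png

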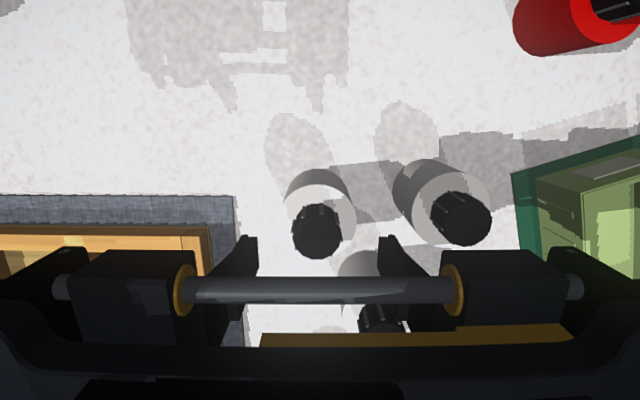

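The target cap is at about (318,237) between the fingers. The second tub's cap is at (465,222).

```bash
python3 - <<'E'
from h import *
s=read_state()
print(at_z("wrist",[[318,237],[465,222],[380,322]],98,s))
E
```

```text
[[459.65066382 -56.06788988]
 [459.87005075  46.02795073]
 [535.21491302 -16.50749633]]
```

>>> send_rows([
  [-2,0,15,0,70],
  [0,0,20,0,70],
  [0,0,15,0,70],
  [0,0,6,0,70],
  [0,0,0,0,20],
  [0,0,0,0,20],
  [0,0,0,0,20],
  [0,0,0,0,20],
  [0,0,0,0,20],
  [0,0,0,0,20],
  [0,0,0,0,20],
  [0,0,0,0,20],
])

```text
time: 13.9
position: [459.2, -55.1, 98.7]
tcp_rot: [180.0, 0.0, 173.8]
ft_force: [-0.6, 0.2, 1.9]
opening: 33.0
grip_force: 30.0
```

>>> send_rows([
  [0,0,-5,0,20],
  [0,0,-15,0,20],
  [0,0,-25,0,20],
  [0,0,-25,0,20],
  [0,0,-25,0,20],
  [0,0,-25,0,20],
  [0,0,-10,0,20],
  [0,0,0,0,20],
  [0,0,0,0,20],
])

```text
time: 14.8
position: [458.5, -55.1, 227.5]
tcp_rot: [-180.0, -0.1, 173.8]
ft_force: [0.4, -0.6, -0.6]
opening: 33.8
grip_force: 30.0
```

```bash
python3 - <<'E'
from h import *
s=st()
im=camera("top");cv2.imwrite("pics/top3.png",im[:,:,::-1])
for t in("dark_crate","pale_crate"):
  for r in regions_of("top",t)[:1]:
    c=mask_pts(r["mask"]);ap=cv2.approxPolyDP(c,5,True).reshape(-1,2)
    print(t,r["p"],ap.tolist(),np.round(at_z("top",ap,63)).tolist(),np.round(at_z("top",ap,3)).tolist())
E
python3 -c "
import cv2;a=cv2.imread('pics/top3.png')[140:270,110:270];cv2.imwrite('pics/crop3.png',cv2.resize(a,None,fx=4.6,fy=4.6,interpolation=2))"
```

```text
{'time': 14.8, 'qpos': [-26.1, -2.5, 26.8, 109.9, 1.2, 72.4, 84.2], 'position': [458.5, -55.1, 227.5], 'tcp_rot': [-180.0, -0.1, 173.8], 'ft_force': [0.4, -0.6, -0.6], 'torque': [0.0, -0.0, -0.0], 'opening': 33.8, 'grip_force': 30.0}
dark_crate 0.86 [[175, 166], [128, 178], [139, 252], [194, 242], [182, 173]] [[600.0, 308.0], [576.0, 410.0], [412.0, 377.0], [429.0, 261.0], [583.0, 292.0]] [[619.0, 328.0], [594.0, 437.0], [418.0, 402.0], [437.0, 278.0], [601.0, 311.0]]
pale_crate 0.63 [[227, 153], [181, 165], [193, 234], [200, 240], [246, 226]] [[626.0, 193.0], [602.0, 295.0], [446.0, 264.0], [433.0, 249.0], [459.0, 151.0]] [[647.0, 205.0], [621.0, 314.0], [455.0, 281.0], [441.0, 265.0], [469.0, 160.0]]
```

View pics/crop3.png

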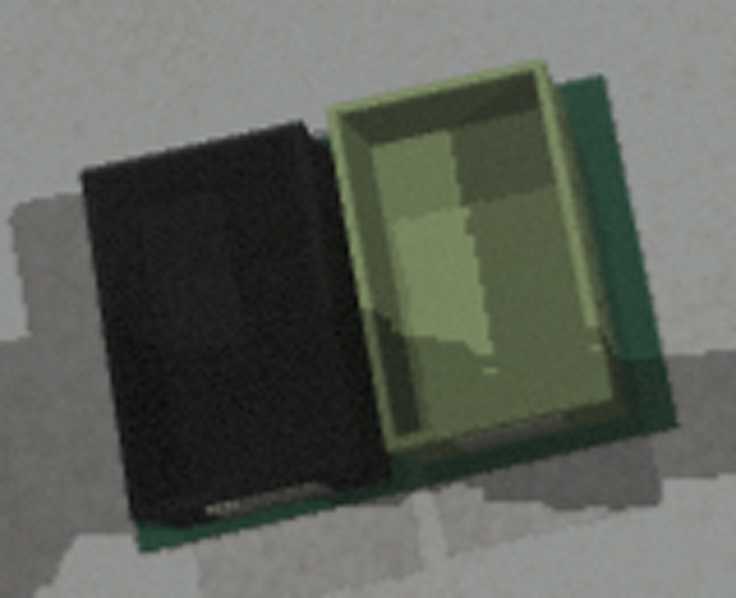

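The crop shows the pale rim's corners at crop pixels (328,108), (545,62), (612,400), (387,450), and the dark rim's at (82,172), (303,122), (132,515). The wrist carries about 0.6 N, so this tub is empty and goes to the pale crate.

```bash
python3 - <<'E'
from h import *
f=lambda q:at_z("top",np.array(q)/4.6+[110-.4,140-.4],63)
P=f([[328,108],[545,62],[612,400],[387,450]]);D=f([[82,172],[303,122],[353,465],[132,515]])
for n,Q in(("pale",P),("dark",D)):
    c=Q.mean(0);print(n,np.round(Q).tolist(),np.round(c,1),rect(Q))
    a=np.radians(11);e=np.array([np.cos(a),np.sin(a)])
    for k in(-40,0,40): print(k,np.round(c+k*e,1))
c=P.mean(0)
for k in(-40,40):
  t=c+k*e; go(*t,227);go(*t,227,11)
E
```

```text
pale [[606.0, 295.0], [626.0, 191.0], [458.0, 158.0], [439.0, 262.0]] [532.1 226.5] (array([532.1, 226.5]), 171.5, 106.5, 11.03)
-40 [492.9 218.8]
0 [532.1 226.5]
40 [571.4 234.1]
dark [[578.0, 412.0], [599.0, 307.0], [432.0, 278.0], [413.0, 379.0]] [505.6 343.8] (array([505.7, 342.7]), 169.8, 106.9, 11.33)
-40 [466.3 336.2]
0 [505.6 343.8]
40 [544.9 351.4]
turn -0.0 then dx dy dz [ -4.9 276.    0.3]
turn -0.3 then dx dy dz [-86.2 262.3   0.3]
turn -0.0 then dx dy dz [-81.3 299.7   0.3]
turn -0.3 then dx dy dz [-166.2  262.3    0.3]
```

>>> send_rows([
  [-7,11,0,-0.1,20],
  [-14,22,0,-0.1,20],
  [-17,28,0,-0.1,20],
  [-20,31,0,0,20],
  [-20,31,0,0,20],
  [-20,31,0,0,20],
  [-20,31,0,0,20],
  [-19,30,0,0,20],
  [-16,25,0,0,20],
  [-7,12,0,0,20],
  [-3,5,0,0,20],
  [0,0,0,0,20],
])

```text
time: 16.15
position: [580.8, 222.1, 228.0]
tcp_rot: [-180.0, -0.1, -169.0]
ft_force: [-0.5, -1.0, -1.1]
opening: 33.3
grip_force: 30.0
```

```bash
python3 - <<'E'
from h import *
st();go(571.4,234.1,107,11)
E
```

```text
{'time': 16.2, 'qpos': [-39.0, 19.3, 17.7, 86.5, -5.9, 75.2, 80.3], 'position': [580.8, 222.1, 228.0], 'tcp_rot': [-180.0, -0.1, -169.0], 'ft_force': [-0.5, -1.0, -1.1], 'torque': [0.1, 0.0, -0.0], 'opening': 33.3, 'grip_force': 30.0}
turn -0.0 then dx dy dz [  6.9  13.6 121. ]
```

>>> send_rows([
  [4,7,0,0,20],
  [3,7,0,0,20],
  [0,0,15,0,20],
  [0,0,25,0,20],
  [0,0,25,0,20],
  [0,0,20,0,20],
  [0,0,12,0,20],
  [0,0,8,0,20],
  [0,0,6,0,20],
  [0,0,4,0,20],
  [0,0,2,0,20],
  [0,0,0,0,20],
])

```text
time: 17.35
position: [571.5, 235.1, 111.8]
tcp_rot: [180.0, 0.0, -169.0]
ft_force: [-0.2, 0.5, 0.2]
opening: 33.3
grip_force: 30.0
```

>>> send_rows([
  [0,0,2,0,20],
  [0,0,2,0,20],
  [0,0,1,0,20],
  [0,0,1,0,20],
  [0,0,0,0,20],
])

```text
time: 17.85
position: [571.5, 235.1, 105.8]
tcp_rot: [180.0, 0.0, -169.0]
ft_force: [-0.3, -0.2, 1.0]
opening: 33.1
grip_force: 30.0
```

>>> send_rows([
  [0,0,1,0,20],
  [0,0,1,0,20],
  [0,0,0,0,20],
])

```text
time: 18.15
position: [572.3, 235.0, 105.6]
tcp_rot: [180.0, 0.1, -169.0]
ft_force: [-3.6, -2.3, 16.7]
opening: 33.5
grip_force: 30.2
```

>>> send_rows([
  [0,0,-1,0,70],
  [0,0,0,0,70],
  [0,0,0,0,70],
  [0,0,0,0,70],
  [0,0,0,0,70],
  [0,0,0,0,70],
  [0,0,-15,0,70],
  [0,0,-30,0,70],
  [0,0,-30,0,70],
  [0,0,-25,0,70],
  [0,0,0,0,70],
])

```text
time: 19.25
position: [573.2, 235.7, 209.8]
tcp_rot: [179.9, 0.4, -169.0]
ft_force: [0.1, -0.1, 0.5]
opening: 70.2
grip_force: 0.0
```

```bash
python3 - <<'E'
from h import *
st();go(459,46.5,150)
camera("top")
for r in boxes_of("top","tub_a"): print(np.round(r["centre"]),r["p"])
E
```

```text
{'time': 19.2, 'qpos': [-40.2, 19.4, 17.2, 88.6, -5.9, 72.5, 78.8], 'position': [573.2, 235.7, 209.8], 'tcp_rot': [179.9, 0.4, -169.0], 'ft_force': [0.1, -0.1, 0.5], 'torque': [0.1, -0.0, -0.0], 'opening': 70.2, 'grip_force': 0.0}
turn -0.0 then dx dy dz [ 148.2 -164.    59.8]
[456.  47.  68.] 0.98
[539. -12.  70.] 0.91
[319. 155.  71.] 0.85
[561. 226.  75.] 0.8
```

>>> send_rows([
  [10,-11,0,0,70],
  [22,-24,0,0,70],
  [26,-29,0,0,70],
  [26,-29,0,0,70],
  [26,-29,0,0,70],
  [22,-24,0,0,70],
  [11,-12,0,0,70],
  [5,-6,0,0,70],
  [0,0,20,0,70],
  [0,0,30,0,70],
  [0,0,10,0,70],
  [0,0,0,0,70],
])

```text
time: 20.55
position: [456.7, 46.3, 143.3]
tcp_rot: [-180.0, -0.2, -168.9]
ft_force: [0.0, 0.3, -0.2]
opening: 70.0
grip_force: 0.0
```

```bash
python3 - <<'E'
from h import *
st();go(459,46.5,97)
E
```

```text
{'time': 20.6, 'qpos': [-33.2, 2.7, 22.4, 116.0, -1.1, 61.7, 90.8], 'position': [456.7, 46.3, 143.3], 'tcp_rot': [-180.0, -0.2, -168.9], 'ft_force': [0.0, 0.3, -0.2], 'torque': [0.0, 0.0, 0.0], 'opening': 70.0, 'grip_force': 0.0}
turn -0.0 then dx dy dz [-2.3 -0.2 46.3]
```

>>> send_rows([
  [-2,0,12,0,70],
  [0,0,18,0,70],
  [0,0,12,0,70],
  [0,0,5,0,70],
  [0,0,0,0,20],
  [0,0,0,0,20],
  [0,0,0,0,20],
  [0,0,0,0,20],
  [0,0,0,0,20],
  [0,0,0,0,20],
  [0,0,0,0,20],
  [0,0,0,0,20],
])

```text
time: 21.75
position: [459.5, 46.3, 97.7]
tcp_rot: [180.0, 0.0, -169.0]
ft_force: [0.4, 0.5, 1.3]
opening: 33.3
grip_force: 29.9
```

>>> send_rows([
  [0,0,-5,0,20],
  [0,0,-15,0,20],
  [0,0,-25,0,20],
  [0,0,-25,0,20],
  [0,0,-25,0,20],
  [0,0,-25,0,20],
  [0,0,-10,0,20],
  [0,0,0,0,20],
  [0,0,0,0,20],
])

```text
time: 22.65
position: [458.9, 46.1, 226.5]
tcp_rot: [-180.0, -0.1, -169.0]
ft_force: [0.0, -0.8, -1.4]
opening: 33.1
grip_force: 29.9
```

```bash
python3 - <<'E'
from h import *
st();go(492.9,218.8,227,11);go(544.9,351.4,227,11)
E
```

```text
{'time': 22.6, 'qpos': [-33.8, -2.2, 22.1, 109.8, 0.9, 72.3, 89.0], 'position': [458.9, 46.1, 226.5], 'tcp_rot': [-180.0, -0.1, -169.0], 'ft_force': [0.0, -0.8, -1.4], 'torque': [0.1, 0.1, 0.0], 'opening': 33.1, 'grip_force': 29.9}
turn 0.0 then dx dy dz [-66.3 163.   -0.5]
turn 0.0 then dx dy dz [-142.7  283.2   -0.5]
```

About 1.4 N down, so it is empty too (a loaded tub would read 4.6 N). It goes in the pale crate's near place.

>>> send_rows([
  [-4,10,0,0,20],
  [-9,22,0,0,20],
  [-12,30,0,0,20],
  [-12,30,0,0,20],
  [-12,30,0,0,20],
  [-9,22,0,0,20],
  [-5,12,0,0,20],
  [-3,7,0,0,20],
  [0,0,0,0,20],
  [0,0,0,0,20],
  [0,0,0,0,20],
])

```text
time: 23.75
position: [493.1, 217.6, 227.6]
tcp_rot: [-180.0, 0.0, -169.1]
ft_force: [-0.1, 0.4, -0.9]
opening: 33.4
grip_force: 29.9
```

```bash
python3 - <<'E'
from h import *
for i in range(3): 
  s=st();
  camera("top")
go(492.9,218.8,107,11)
E
```

```text
{'time': 23.8, 'qpos': [-42.2, 8.5, 15.0, 99.0, -2.3, 72.8, 74.2], 'position': [493.1, 217.6, 227.6], 'tcp_rot': [-180.0, 0.0, -169.1], 'ft_force': [-0.1, 0.4, -0.9], 'torque': [0.0, 0.0, -0.0], 'opening': 33.4, 'grip_force': 29.9}
{'time': 23.8, 'qpos': [-42.2, 8.5, 15.0, 99.0, -2.3, 72.8, 74.2], 'position': [493.1, 217.7, 227.7], 'tcp_rot': [180.0, 0.0, -169.1], 'ft_force': [-0.1, 0.0, -1.0], 'torque': [0.0, 0.0, 0.0], 'opening': 33.3, 'grip_force': 29.9}
{'time': 23.8, 'qpos': [-42.3, 8.5, 15.0, 99.0, -2.3, 72.8, 74.2], 'position': [493.1, 218.0, 227.7], 'tcp_rot': [180.0, 0.0, -169.1], 'ft_force': [0.1, 0.4, -0.6], 'torque': [0.0, 0.0, -0.0], 'opening': 33.5, 'grip_force': 29.9}
turn -0.001 then dx dy dz [1.000e-01 7.000e-01 1.207e+02]
```

>>> send_rows([
  [0,1,12,0,20],
  [0,0,25,0,20],
  [0,0,25,0,20],
  [0,0,22,0,20],
  [0,0,14,0,20],
  [0,0,9,0,20],
  [0,0,6,0,20],
  [0,0,3,0,20],
  [0,0,2,0,20],
  [0,0,1,0,20],
  [0,0,1,0,20],
  [0,0,0,0,20],
])

```text
time: 25.1
position: [492.9, 219.9, 107.7]
tcp_rot: [180.0, 0.0, -169.0]
ft_force: [-0.5, -0.2, -1.5]
opening: 33.3
grip_force: 29.9
```

>>> send_rows([
  [0,0,1,0,20],
  [0,0,1,0,20],
  [0,0,0,0,20],
  [0,0,0,0,20],
])

```text
time: 25.5
position: [492.8, 219.9, 105.5]
tcp_rot: [180.0, -0.0, -169.0]
ft_force: [-0.2, 0.2, -0.7]
opening: 33.2
grip_force: 29.9
```

>>> send_rows([
  [0,0,1,0,20],
  [0,0,1,0,20],
  [0,0,0,0,20],
])

```text
time: 25.8
position: [493.4, 220.2, 104.6]
tcp_rot: [180.0, 0.1, -169.0]
ft_force: [-2.0, -1.1, 8.9]
opening: 33.2
grip_force: 29.9
```

>>> send_rows([
  [0,0,0,0,70],
  [0,0,0,0,70],
  [0,0,0,0,70],
  [0,0,0,0,70],
  [0,0,0,0,70],
  [0,0,0,0,70],
  [0,0,-15,0,70],
  [0,0,-30,0,70],
  [0,0,-30,0,70],
  [0,0,-25,0,70],
  [0,0,0,0,70],
  [0,0,0,0,70],
])

```text
time: 27.0
position: [492.9, 219.9, 203.7]
tcp_rot: [180.0, 0.0, -169.0]
ft_force: [-0.8, 0.2, 0.3]
opening: 70.2
grip_force: 0.0
```

```bash
python3 - <<'E'
from h import *
st();go(547.5,-13,140,11)
E
```

```text
{'time': 27.0, 'qpos': [-42.3, 9.6, 14.9, 100.7, -2.6, 69.9, 74.4], 'position': [492.9, 219.9, 203.7], 'tcp_rot': [180.0, 0.0, -169.0], 'ft_force': [-0.8, 0.2, 0.3], 'torque': [0.0, 0.0, -0.0], 'opening': 70.2, 'grip_force': 0.0}
turn 0.0 then dx dy dz [  -9.2 -239.    63.7]
```

>>> send_rows([
  [0,-10,0,0,70],
  [-1,-25,0,0,70],
  [-1,-34,0,0,70],
  [-1,-35,0,0,70],
  [-2,-35,0,0,70],
  [-1,-35,0,0,70],
  [-1,-30,0,0,70],
  [-1,-20,0,0,70],
  [-1,-10,0,0,70],
  [0,-5,0,0,70],
  [0,0,20,0,70],
  [0,0,20,0,70],
])

```text
time: 28.2
position: [547.4, -12.1, 163.0]
tcp_rot: [180.0, 0.0, -168.9]
ft_force: [0.0, 0.3, -0.7]
opening: 69.9
grip_force: 0.0
```

```bash
python3 - <<'E'
from h import *
s=st();im=camera("wrist");cv2.imwrite("pics/w4.png",im[:,:,::-1])
go(547.5,-13,97,11)
E
```

```text
{'time': 28.2, 'qpos': [-25.3, 13.2, 25.0, 102.8, -6.1, 65.3, 102.7], 'position': [547.4, -12.1, 163.0], 'tcp_rot': [180.0, 0.0, -168.9], 'ft_force': [0.0, 0.3, -0.7], 'torque': [0.1, 0.0, -0.0], 'opening': 69.9, 'grip_force': 0.0}
turn 0.002 then dx dy dz [-1.8 -1.4 62.4]
```

View pics/w4.png

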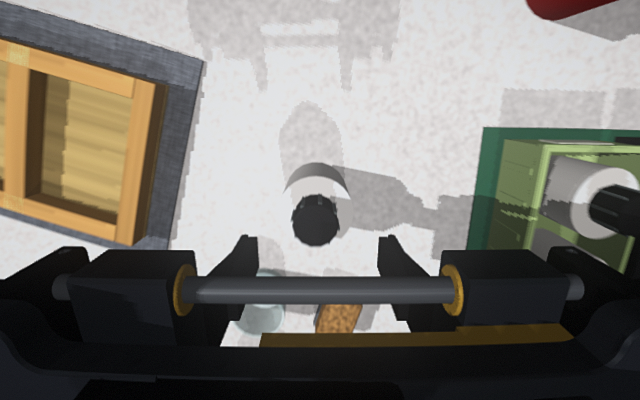

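The third cap is at (316,224), centred between the fingers.

>>> send_rows([
  [-1,-1,12,0,70],
  [0,0,22,0,70],
  [0,0,18,0,70],
  [0,0,10,0,70],
  [0,0,3,0,70],
  [0,0,0,0,20],
  [0,0,0,0,20],
  [0,0,0,0,20],
  [0,0,0,0,20],
  [0,0,0,0,20],
  [0,0,0,0,20],
  [0,0,0,0,20],
])

```text
time: 29.45
position: [548.6, -13.9, 98.7]
tcp_rot: [180.0, 0.0, -169.0]
ft_force: [-0.4, 0.0, 1.7]
opening: 33.5
grip_force: 30.0
```

>>> send_rows([
  [0,0,0,0,20],
  [0,0,-5,0,20],
  [0,0,-15,0,20],
  [0,0,-25,0,20],
  [0,0,-25,0,20],
  [0,0,-25,0,20],
  [0,0,-25,0,20],
  [0,0,-10,0,20],
  [0,0,0,0,20],
  [0,0,0,0,20],
])

```text
time: 30.45
position: [547.9, -13.8, 227.2]
tcp_rot: [180.0, -0.1, -169.0]
ft_force: [0.3, 0.2, -5.0]
opening: 33.2
grip_force: 30.1
```

```bash
python3 - <<'E'
from h import *
st();go(505.6,343.5,227,11)
E
```

```text
{'time': 30.4, 'qpos': [-26.0, 10.1, 25.5, 98.1, -4.5, 72.9, 101.6], 'position': [547.9, -13.8, 227.2], 'tcp_rot': [180.0, -0.1, -169.0], 'ft_force': [0.3, 0.2, -5.0], 'torque': [0.1, 0.0, -0.0], 'opening': 33.2, 'grip_force': 30.1}
turn 0.0 then dx dy dz [-2.670e+01  3.588e+02  2.000e-01]
```

The wrist reads 5 N, so this tub is loaded and goes to the middle of the black crate.

>>> send_rows([
  [0,8,0,0,20],
  [-2,20,0,0,20],
  [-2,30,0,0,20],
  [-3,35,0,0,20],
  [-3,38,0,0,20],
  [-3,38,0,0,20],
  [-3,38,0,0,20],
  [-3,38,0,0,20],
  [-3,38,0,0,20],
  [-2,34,0,0,20],
  [-2,24,0,0,20],
  [-1,12,0,0,20],
])

```text
time: 31.65
position: [505.6, 340.8, 226.9]
tcp_rot: [180.0, -0.1, -168.8]
ft_force: [-1.0, -0.5, -4.2]
opening: 32.9
grip_force: 30.1
```

>>> send_rows([
  [0,6,0,0,20],
  [0,0,0,0,20],
  [0,0,0,0,20],
])

```text
time: 31.95
position: [507.0, 342.1, 228.4]
tcp_rot: [-180.0, -0.0, -169.1]
ft_force: [0.5, 0.6, -4.1]
opening: 33.6
grip_force: 30.1
```

```bash
python3 - <<'E'
from h import *
st();go(505.6,343.5,107,11)
E
```

```text
{'time': 32.0, 'qpos': [-48.4, 17.8, 12.6, 87.9, -3.9, 74.8, 65.5], 'position': [507.0, 342.1, 228.4], 'tcp_rot': [-180.0, -0.0, -169.1], 'ft_force': [0.5, 0.6, -4.1], 'torque': [-0.0, 0.0, 0.0], 'opening': 33.6, 'grip_force': 30.1}
turn -0.002 then dx dy dz [  1.1   1.6 121.4]
```

>>> send_rows([
  [1,1,12,0,20],
  [0,0,25,0,20],
  [0,0,25,0,20],
  [0,0,22,0,20],
  [0,0,14,0,20],
  [0,0,9,0,20],
  [0,0,5,0,20],
  [0,0,3,0,20],
  [0,0,2,0,20],
  [0,0,1,0,20],
  [0,0,1,0,20],
  [0,0,0,0,20],
])

```text
time: 33.15
position: [505.3, 344.5, 109.8]
tcp_rot: [180.0, 0.0, -169.0]
ft_force: [-0.6, -1.0, -4.1]
opening: 33.3
grip_force: 30.1
```

>>> send_rows([
  [0,0,1,0,20],
  [0,0,1,0,20],
  [0,0,1,0,20],
  [0,0,0,0,20],
])

```text
time: 33.55
position: [505.1, 344.5, 106.4]
tcp_rot: [-180.0, -0.0, -169.0]
ft_force: [-0.1, 0.5, -4.8]
opening: 33.0
grip_force: 30.1
```

>>> send_rows([
  [0,0,1,0,20],
  [0,0,1,0,20],
  [0,0,0,0,20],
])

```text
time: 33.85
position: [505.6, 344.6, 105.8]
tcp_rot: [180.0, 0.1, -169.0]
ft_force: [-3.2, -2.3, 5.7]
opening: 33.4
grip_force: 30.1
```

>>> send_rows([
  [0,0,0,0,70],
  [0,0,0,0,70],
  [0,0,0,0,70],
  [0,0,0,0,70],
  [0,0,0,0,70],
  [0,0,0,0,70],
  [0,0,-15,0,70],
  [0,0,-30,0,70],
  [0,0,-30,0,70],
  [0,0,-30,0,70],
  [0,0,-20,0,70],
  [0,0,0,0,70],
])

```text
time: 35.05
position: [506.5, 345.3, 234.2]
tcp_rot: [179.8, 0.3, -169.0]
ft_force: [0.5, 0.3, -0.1]
opening: 70.2
grip_force: 0.0
```

>>> send_rows([
  [10,10,0,0,70],
  [20,25,0,0,70],
  [20,30,0,0,70],
  [20,35,0,0,70],
  [20,35,0,0,70],
  [20,35,0,0,70],
  [20,35,0,0,70],
  [10,20,0,0,70],
  [0,0,0,0,70],
])

```text
time: 35.95
position: [319.3, 541.5, 228.0]
tcp_rot: [-180.0, -0.2, -168.6]
ft_force: [1.6, 0.2, -0.1]
opening: 69.7
grip_force: 0.0
```

```bash
python3 - <<'E'
from h import *
st();im=camera("top")
for t,z in(("panel",31),("sanding_block",30)):
  for r in regions_of("top",t)[:1]: print(t,rect(at_z("top",mask_pts(r["mask"]),z)))
for r in boxes_of("top","tub_a"): print(np.round(r["centre"]),r["p"])
cv2.imwrite("pics/top4.png",im[:,:,::-1])
E
```

```text
{'time': 36.0, 'qpos': [-67.0, 19.9, 4.4, 84.7, -1.7, 75.6, 39.0], 'position': [319.3, 541.5, 228.0], 'tcp_rot': [-180.0, -0.2, -168.6], 'ft_force': [1.6, 0.2, -0.1], 'torque': [0.0, 0.0, 0.0], 'opening': 69.7, 'grip_force': 0.0}
panel (array([ 538.8, -298.4]), 256.6, 168.3, 84.12)
sanding_block (array([673.9,  35.9]), 42.3, 64.8, 88.1)
[488. 217.  77.] 0.9
[560. 225.  74.] 0.88
[319. 156.  70.] 0.83
[500. 330.  77.] 0.63
```

View pics/top4.png

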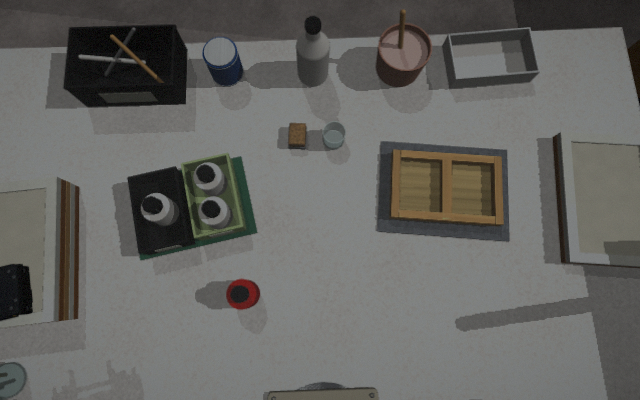

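The panel is centred on the pad at (446,187). Two tubs stand in the pale crate at (209,178) and (213,212), one in the black crate at (158,208), and the cork block and jar haven't moved. Handing in.

```bash
python3 -c "
from cell import *
print(close_job())"
```

```text
the job is handed in; nothing more can be done
None
```

The job is handed in at about 36 s of the 72 s allowed: the panel lies on the middle of the felt pad, the one loaded tub stands in the black crate and the two empty ones in the pale green crate, and the cork block and glass jar stayed put; no verdict came back.

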